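# Plug the order-slip post into its brush-topped dock

## Task

Take the order-slip post out of the wooden drying rest and plug it, upright and fully home, into the socket of the brush-topped dock, then let go. The socket is hidden under the bristles, somewhere off the middle, so feel for it with the foot of the post. Leave the bell, the milk pitcher, the cup and saucer and the order pad standing where they are.

Things in the scene. Friction and masses are not known exactly. Their poses are not given: they have to be found in the camera images.
- post: Order-slip post, loose, 0.18-0.35 kg, 147 mm tall: steel stem 20 mm thick, its foot bevelled (14 mm wide at the end, full width 3 mm up), dark wooden grip on top. A brass rail with black beads, 16 mm thick and 118 mm long, crosses it along y at 74 mm up. Origin: centre of the foot's end; z up the stem. Starts standing in the rest, leaning at most 5 degrees.
- post_grip (a point): Middle of the post's wooden grip, 122 mm above the foot: a square block 28 x 28 mm, 50 mm tall (97 to 147 mm above the foot), its flats facing the post's x and y. Below it a brass collar 34 mm wide (90 to 98 mm). Grip it hard: pushed sideways at the foot, the post pivots in a weak grip.
- rest: Drying rest, fixed to the worktop: pale wooden block 92 x 92 x 38 mm with a round blind hole of 22 mm in the middle of its top, 30 mm deep, in which the post starts. Origin: centre of its underside; z up.
- dock: Dock, fixed to the worktop: square box 124 x 124 mm, 54 mm high, wooden frame, grey cover plate (12 mm thick, top at 53 mm) with a 68 mm round opening in the middle, filled with black bristles that hide what is below and offer no resistance. Origin: centre of the underside; z up.
- dock_deck (a point): Centre of the dock at the height of the rigid level deck under the bristles, 34 mm above the worktop. In the deck is one round blind socket hole, 22 mm wide, 2 mm bevel, 30 mm deep (bottom 4 mm above the worktop). Its centre is not here but anywhere up to 11 mm away along the dock's x and up to 11 mm along its y; it cannot be seen and does not move.
- counter_bell: Bystander: steel counter bell, 64 mm wide, 56 mm high, loose. Origin: centre of underside.
- saucer_2: Bystander: teal saucer, 116 mm wide, 14 mm high, loose. Origin: centre of underside.
- espresso_cup_2: Bystander: teal espresso cup on the saucer, 63 x 73 x 55 mm, loose. Origin: centre of underside.
- order_pad: Bystander: pad of order slips lying flat, 140 x 109 x 12 mm, loose. Origin: centre of underside.
- milk_pitcher: Bystander: small steel milk pitcher, 72 x 86 x 94 mm, loose. Origin: centre of underside.

How it is judged:
By the outcome, as a careful person would: the job done as asked, in the order asked, and still so for the second after the job is handed in, with the robot touching nothing.
It also fails if it takes over 61 s, if anything falls off the work surface, if the arm or the gripper's body presses on something with over 40 N, if the wrist force passes 120 N, or if a joint passes its speed limit or range.

## Robot

A 7-joint arm with a two-finger parallel gripper is mounted at the origin on a cart in front of the work surface, level with it; the furniture and walls round the work are solid. World frame = base frame: x ahead of the robot, y to its left, z up, the work surface at z = 0. Lengths are in m, angles in rad, forces in N, time in s.
With the tool pointing down it reaches from about 0.4 to 0.85 m from the base axis. Payload 10.4 kg.
Tool frame: the origin (TCP) lies at the centre of the arm's flange, where the gripper is bolted on; the fingertips stand 173 mm ahead of it and the grasp point (between the pads) lies 155 mm ahead of it; z points along the fingers, y is the line along which they close (so a half turn about z gives the same grasp; the last joint's range is limited). The gripper opens to 85 mm and grips with 20 to 120 N. Pads are 22 mm wide; open, the fingers measure 114 mm over their backs; the gripper's body (76 mm by 85 mm) begins 54 mm behind the grasp point. The pads swing forward as they close: fully open they stand 13 mm farther back than shut.
Start: joints at [-1.261, 0.332, -0.065, 1.46, 0.022, 1.35, -0.088], TCP at [0.204, 0.591, 0.405] pointing down, gripper open.
Joint ranges: [-2.6, 2.6], [-0.5, 2.12], [-1.47, 1.34], [0.16, 2.42], [-1.27, 4.41], [0.06, 2.06], [-2.6, 2.6]. Speed limits (rad/s): [2.22, 2.22, 2.79, 2.79, 3.14, 3.14, 3.14].

## Interface

Orientations are given as a unit quaternion [x, y, z, w].
In Python, from workcell import manip, viewer, finder gives the robot as it stands.
- The arm moves only by the tool arm_command, never from a script. Its argument "plan" is a list of rows, each an object with "dp": the shift along the tool's x, y, z in mm, a list of three; "spin": the turn about the tool's z in rad. A call has 1 to 5 rows; each row shifts and turns the commanded pose from where the row before left it, along the tool's axes as they then stand; what a row does not reach is not made up. A row lasts 1/10 s, in which the tool goes at most 50 mm and 8.59 degrees, less where a joint would pass 70% of its speed; a pose out of reach is approached as far as the arm can. A call is refused whole if a number of a shift passes 50 or a number of a turn 0.15, either way. A call with a gripper value outside its range is refused whole. "grip" is the closure, from -1 (fully open) to 1 (shut), set as the call begins (left out, the last holds). The fingers move at their own pace and stop on an object; "newtons" is the grip in N (left out, the last holds). Time passes only in rows, so rows that do not move let the fingers close. It gives the time, the measured TCP pose, the force, the opening and the grip force at its end, in the units of the state.
- manip.get_obs(): the state, without advancing time (a new reading comes with each control period).
- viewer.camera(name): name is "scene" or "top"; returns the picture (400x640x3 uint8, blue, green, red); there is no depth.
- viewer.camera_params(name): a dict with "vertical_fov" (degrees; the focal length in pixels is half the picture's height over the tangent of half this angle, whatever the lens; pixels are square), "cx", "cy" (the principal point, pixels), "R" (3x3) and "t" (3): a world point X has camera coordinates R X + t. Camera axes: x right, y down, z forward; pixel columns grow to the right and rows downward; lengths in m; the calibration is good to about 2 mm. A picture is of the moment at which its call begins. camera_params takes no time and is no camera call.
- manip.hand_in(): hands the job in; it is judged then, once.
Trained networks look in the newest picture that a camera, given by its name, has taken for a name from the list of things; names that differ only in an ending like _2 or _b are one class to them, and where a whole thing is asked for, a point or a joint stands for the part that bears it (a point fixed in the world has none). Each returns a list of dicts, best first, with "score" (0 to 1); they miss things now and then, are a little off and sometimes report something else, mostly with a low value. They report only what shows in the picture. A call takes as long as a camera call.
- finder.find_in(camera, thing): "position" ([x, y, z] in m, in world coordinates, good to about 4 mm: the middle of the surface that is visible of it).
The state is a dict: "clock": time; "joint_pos": joint angles; "joint_velocities": joint speeds; "tau": joint torques, N m; "position": TCP position; "ee_rot": TCP orientation; "ft_force": force on the tool from outside, world axes, zero at the start; "torque": the same for the moment, N m; "grip_width": opening from 0.0 (shut) to 1.0 (fully open); "grasp_force": force on a finger pad.
Only numpy, scipy, OpenCV 4.12 (cv2) and the standard library are available. Lean on these libraries where they do the work, as an engineer would, in place of code of your own. Each camera call takes 0.05 s, during which the arm holds its last target. There are 200 camera calls.

## Working session

There is one attempt and no reset: what is moved stays moved. The work goes in short steps, Python scripts to look and compute and a tool call to move; the robot and the scene stay as the last step left them, time stands still between calls to the robot, and variables do not carry over. Pictures are saved under pics/ and viewed, at most 10 in all, crops included, and the job is handed in when it is done.

Besides the shell and the picture viewer there is one more tool, called after "Call:" by a JSON object that holds its "name" and its "arguments". arm_command: Moves the arm, as the interface text tells. Its arguments: {"type":"object","properties":{"plan":{"type":"array","items":{"type":"object","properties":{"dp":{"type":"array","items":{"type":"number"}},"spin":{"type":"number"}}}},"grip":{"type":"number"},"newtons":{"type":"number"}},"required":["plan"]}

```bash
mkdir -p pics
cat > h.py <<'E'
import numpy as np, cv2
from workcell import manip, viewer, finder
from scipy.spatial.transform import Rotation as Ro
def cam(n):
    p=viewer.camera_params(n); f=200/np.tan(np.radians(p["vertical_fov"])/2)
    return f,p["cx"],p["cy"],np.array(p["R"]),np.array(p["t"])
def proj(n,X):
    f,cx,cy,R,t=cam(n); c=R@np.array(X)+t; return np.array([cx+f*c[0]/c[2],cy+f*c[1]/c[2]])
def ray(n,u,v):
    f,cx,cy,R,t=cam(n); d=R.T@np.array([(u-cx)/f,(v-cy)/f,1]); return -R.T@t,d/np.linalg.norm(d)
def atz(n,u,v,z):
    o,d=ray(n,u,v); return o+d*(z-o[2])/d[2]
def tri(a,b):
    (o1,d1),(o2,d2)=ray(*a),ray(*b)
    s=np.linalg.lstsq(np.c_[d1,-d2],o2-o1,rcond=None)[0]
    p,q=o1+s[0]*d1,o2+s[1]*d2; return (p+q)/2,np.linalg.norm(p-q)
E
python3 - <<'E'
from h import *
np.set_printoptions(precision=4,suppress=True)
o=manip.get_obs(); print(o["clock"],o["position"],o["ee_rot"],Ro.from_quat(o["ee_rot"]).as_matrix(),o["ft_force"])
for n in("scene","top"):
    cv2.imwrite(f"pics/{n}0.png",viewer.camera(n))
    f,cx,cy,R,t=cam(n); print(n,f,cx,cy,-R.T@t)
    for th in("post","post_grip","rest","dock","dock_deck","counter_bell","saucer","milk_pitcher","order_pad"):
        try:
            for r in finder.find_in(n,th)[:2]: print(th,r["score"],np.array(r["position"]),proj(n,r["position"]))
        except Exception as e: print(th,e)
E
```

```text
0.0 [0.2041 0.5906 0.4039] [ 0.1656  0.9862 -0.0007 -0.0001] [[-0.9451  0.3267 -0.0004]
 [ 0.3267  0.9451 -0.0014]
 [-0.0001 -0.0014 -1.    ]] [-0.5941 -0.8161  0.0258]
scene 454.72500864037016 317.2712957327408 192.8213695590247 [-0.0744 -1.0483  0.6371]
post 0.62 [ 0.4823 -0.1789  0.1059] [352.7027 215.436 ]
post_grip 0.66 [ 0.4873 -0.1795  0.1049] [354.4877 215.5102]
rest 0.64 [ 0.4723 -0.2039  0.0346] [352.8266 245.0993]
dock 0.55 [0.4631 0.1308 0.0519] [295.3304 190.2299]
dock 0.21 [ 0.4715 -0.2035  0.0368] [352.525 244.351]
dock_deck 0.56 [0.4614 0.1292 0.048 ] [295.0419 191.652 ]
counter_bell 0.54 [ 0.4522 -0.0296  0.0276] [315.1011 219.8021]
saucer 0.75 [0.4203 0.349  0.0101] [258.4317 179.7306]
milk_pitcher 0.75 [0.5337 0.3683 0.0555] [285.924  161.2744]
order_pad 0.55 [ 0.4501 -0.3822  0.0111] [384.8039 294.0036]
order_pad 0.42 [0.4618 0.1314 0.0527] [294.8722 189.9936]
top 455.97852017792957 320.4467778676174 196.08504850043693 [0.1784 0.0132 1.6051]
post_grip 0.57 [ 0.488  -0.1696  0.1015] [372.407 194.21 ]
dock_deck 0.62 [0.4711 0.1747 0.0508] [271.684  203.5354]
counter_bell 0.71 [0.5433 0.4018 0.0435] [207.2897 184.7354]
counter_bell 0.49 [ 0.4518 -0.0102  0.0353] [325.0665 208.9355]
saucer 0.68 [0.4291 0.3268 0.0099] [229.7658 218.0282]
milk_pitcher 0.55 [0.5428 0.4023 0.0479] [206.8387 184.5955]
order_pad 0.71 [ 0.4605 -0.3636  0.0112] [424.3947 206.0942]
order_pad 0.52 [0.4272 0.331  0.0134] [228.3694 218.4294]
```

View pics/scene0.png

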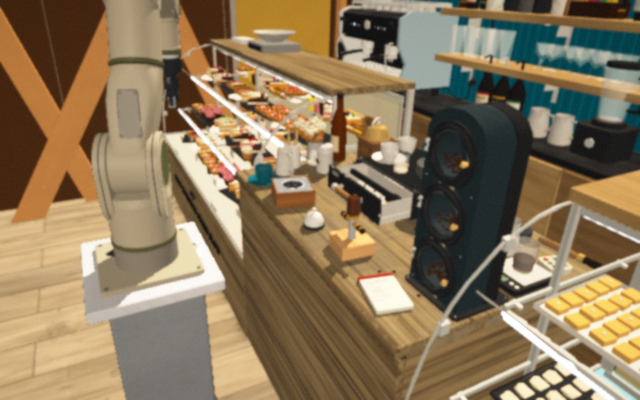

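View pics/top0.png

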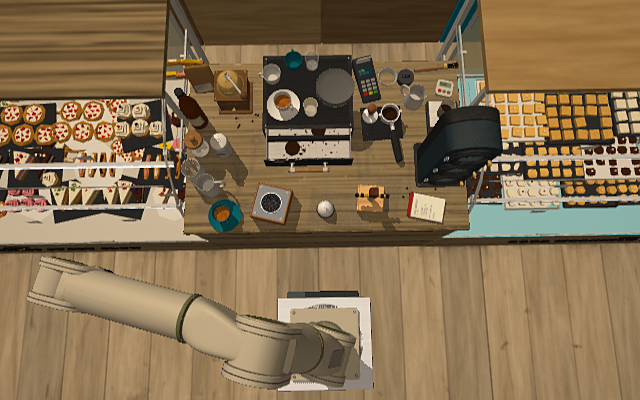

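The scene view shows the dock at about (294,190), the post in the rest at (353,235), the bell at (314,219) and the pad at (384,293). In the top view the dock is at (271,203), the rest at (372,198), the bell at (325,209) and the cup at (224,213).

Run:
```python
import cv2,numpy as np
a=cv2.imread("pics/top0.png"); b=cv2.imread("pics/scene0.png")
f=lambda im,x,y,w,h,s:cv2.resize(im[y:y+h,x:x+w],None,fx=s,fy=s,interpolation=cv2.INTER_CUBIC)
A=np.hstack([f(a,245,175,50,50,8),f(a,347,175,50,50,8)])
B=np.hstack([f(b,265,165,60,50,6.6667),f(b,323,185,60,80,5)])if 0 else np.hstack([f(b,265,160,60,60,6.6667)[:400,:400],f(b,323,190,75,75,400/75)])[:,:800]
cv2.imwrite("pics/crop0.png",cv2.resize(np.vstack([A,B]),(600,600)))
```

```text
(no output)
```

View pics/crop0.png

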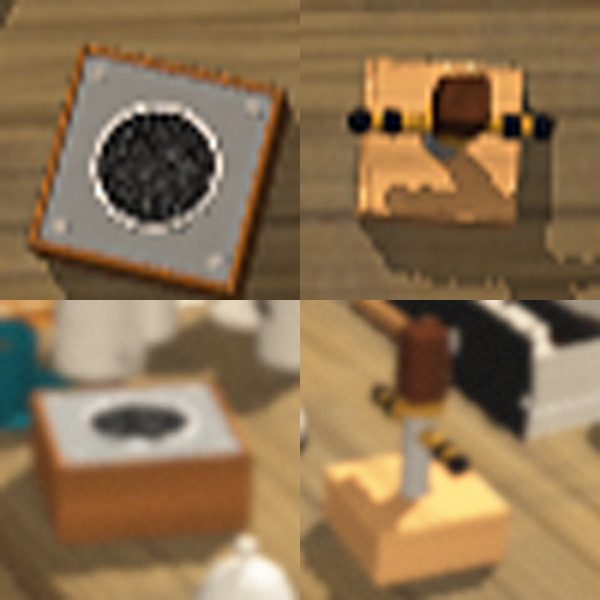

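The crops show the dock turned about 13° with its opening at top-view pixel (271.2,202.8). The post's rail runs nearly along world y and its dark grip is at about (374,192). The rest's top is centred at about (370.4,198.5).

Run:
```python
from h import *
np.set_printoptions(precision=4,suppress=True)
T=lambda x,y,ox=245:(ox+x/6-.5+.08,175+y/6-.42)
S1=lambda x,y:(265+x/5-.4,160+(y-300)/5-.4)
S2=lambda x,y:(323+(x-300)/4-.37,190+(y-300)/4-.37)
print("opening",atz("top",*T(157,167),.053),tri(("top",*T(157,167)),("scene",*S1(138,423))))
c=[atz("top",*T(x,y),.053) for x,y in((87,45),(285,92),(236,292),(33,243))]
print("dock",np.mean(c,0),[np.linalg.norm(c[i]-c[i-1]) for i in range(4)]);
for i in range(4): d=c[i]-c[i-1]; print(np.degrees(np.arctan2(d[1],d[0])))
c=[atz("top",*T(x-300,y,347),.038) for x,y in((365,60),(523,67),(516,222),(358,214))]
print("rest",np.mean(c,0),[np.linalg.norm(c[i]-c[i-1]) for i in range(4)]);
print("riptop",atz("top",*T(164,101,347),.155))
print("grip mid",tri(("top",*T(162,106,347)),("scene",*S2(424,362))))
r=[atz("top",*T(x-300,y,347),.083) for x,y in((360,121),(543,125))]; print("rail",r,np.mean(r,0),np.linalg.norm(r[0]-r[1]))
for X in([.48,-.17,.155],[.48,-.17,.105],[.475,-.165,.038]): print(proj("scene",X),proj("top",X))
print("stem scene base",atz("scene",*S2(413,490),.038),"grip at .13",atz("scene",*S2(424,362),.13), "top .155",atz("scene",*S2(425,322),.155))
```

```text
opening [0.4747 0.1777 0.053 ] (array([0.4743, 0.1781, 0.0517]), np.float64(0.0013809999844340798))
dock [0.4745 0.1758 0.053 ] [np.float64(0.11998389020830287), np.float64(0.11899133163417136), np.float64(0.12004010812353233), np.float64(0.1203220981241571)]
-14.371726147946312
-104.54402758183782
166.26339753063715
75.43461963086135
rest [ 0.4878 -0.1683  0.038 ] [np.float64(0.09194171239732744), np.float64(0.09284750280143109), np.float64(0.09251417262667558), np.float64(0.09180278469070254)]
riptop [ 0.4862 -0.1684  0.155 ]
grip mid (array([ 0.4887, -0.1703,  0.1299]), np.float64(4.87003242980943e-05))
rail [array([ 0.4908, -0.1178,  0.083 ]), array([ 0.4868, -0.2217,  0.083 ])] [ 0.4888 -0.1698  0.083 ] 0.10395970033782338
[351.1826 196.7495] [374.4939 193.2675]
[350.1161 214.4549] [372.7379 196.3285]
[346.1318 236.7353] [369.1811 201.5609]
stem scene base [ 0.4853 -0.172   0.038 ] grip at .13 [ 0.4886 -0.1704  0.13  ] top .155 [ 0.4913 -0.1644  0.155 ]
```

Call:
{"name": "arm_command", "arguments": {"plan": [{"dp": [0,0,0],"spin": -0.147},{"dp": [0,0,0],"spin": -0.147},{"dp": [-26,-33,0]},{"dp": [-26,-33,0]},{"dp": [-26,-33,0]}], "grip": -1, "newtons": 115}}

```text
invalid input at $.plan[2]: expected keys dp, spin
```

Call:
{"name": "arm_command", "arguments": {"plan": [{"dp": [-26,-33,0]},{"dp": [-26,-33,0]},{"dp": [-26,-33,0]},{"dp": [-26,-33,0]},{"dp": [-26,-33,0]}]}}

```text
invalid input at $.plan[0]: expected keys dp, spin
```

Call:
{"name": "arm_command", "arguments": {"plan": [{"dp": [0,0,0],"spin": -0.147},{"dp": [0,0,0],"spin": -0.147},{"dp": [-26,-33,0],"spin": 0},{"dp": [-26,-33,0],"spin": 0},{"dp": [-26,-33,0],"spin": 0}], "grip": -1, "newtons": 115}}

```text
clock: 1.5
position: [0.279, 0.4875, 0.4047]
ee_rot: [0.019, 1.0, 0.0, 0.0]
ft_force: [0.2, 0.4, -0.0]
grip_width: 0.999
grasp_force: 0.0
```

Call:
{"name": "arm_command", "arguments": {"plan": [{"dp": [-26,-33,0],"spin": 0},{"dp": [-26,-33,0],"spin": 0},{"dp": [-26,-33,0],"spin": 0},{"dp": [-26,-33,0],"spin": 0},{"dp": [-26,-33,0],"spin": 0}]}}

```text
clock: 2.0
position: [0.4025, 0.3173, 0.4049]
ee_rot: [0.019, 1.0, 0.0, 0.0]
ft_force: [1.0, 0.7, 0.2]
grip_width: 1.001
grasp_force: 0.0
```

Call:
{"name": "arm_command", "arguments": {"plan": [{"dp": [-9.5,-44,0],"spin": 0},{"dp": [-9.5,-44,0],"spin": 0},{"dp": [-9.5,-44,0],"spin": 0},{"dp": [-9.5,-44,0],"spin": 0},{"dp": [-9.5,-44,0],"spin": 0}]}}

```text
clock: 2.5
position: [0.4406, 0.0953, 0.405]
ee_rot: [0.019, 1.0, 0.0, 0.0]
ft_force: [0.7, -0.3, -0.3]
grip_width: 1.003
grasp_force: 0.0
```

Call:
{"name": "arm_command", "arguments": {"plan": [{"dp": [-9.5,-44,0],"spin": 0},{"dp": [-9.5,-44,0],"spin": 0},{"dp": [-9.5,-44,0],"spin": 0},{"dp": [-9.5,-44,0],"spin": 0},{"dp": [-9.5,-44,0],"spin": 0}]}}

```text
clock: 3.0
position: [0.4795, -0.1264, 0.4051]
ee_rot: [0.019, 1.0, 0.0, 0.001]
ft_force: [-0.6, 1.1, -0.0]
grip_width: 1.002
grasp_force: 0.0
```

Call:
{"name": "arm_command", "arguments": {"plan": [{"dp": [-9,-42,0],"spin": 0},{"dp": [0,0,20],"spin": 0},{"dp": [0,0,20],"spin": 0},{"dp": [0,0,0],"spin": 0},{"dp": [0,0,0],"spin": 0}]}}

```text
clock: 3.5
position: [0.4871, -0.1667, 0.3651]
ee_rot: [0.019, 1.0, 0.0, -0.0]
ft_force: [0.5, 0.1, 0.5]
grip_width: 0.997
grasp_force: 0.0
```

Run:
```python
from h import *
o=manip.get_obs(); print(o["position"],o["ee_rot"],o["joint_pos"])
a=viewer.camera("top"); b=viewer.camera("scene")
f=lambda im,x,y,w,h,s:cv2.resize(im[y:y+h,x:x+w],None,fx=s,fy=s,interpolation=cv2.INTER_CUBIC)
cv2.imwrite("pics/g1.png",np.hstack([f(a,335,160,80,80,5),f(b,313,140,80,120,400/120*1)[:400] if 0 else f(b,303,160,100,100,4)]))
```

```text
[ 0.48706667 -0.16668494  0.36514786] [ 1.92757381e-02  9.99814202e-01  2.18036432e-05 -8.22861202e-05] [-0.34568973  0.11694279  0.63537125  1.83278859 -0.07392083  1.21559461
  1.84441491]
```

View pics/g1.png

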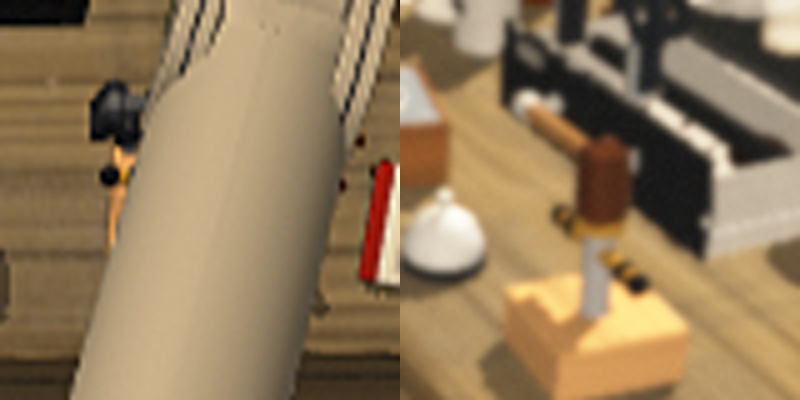

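The scene crop shows the post standing nearly upright at (600,230) with its grip clear. The arm hides it in the top view. I'll descend and grip.

Call:
{"name": "arm_command", "arguments": {"plan": [{"dp": [-1.6,-3.3,20],"spin": 0},{"dp": [0,0,20],"spin": 0},{"dp": [0,0,20],"spin": 0},{"dp": [0,0,20],"spin": 0},{"dp": [0,0,0],"spin": 0}]}}

```text
clock: 4.1
position: [0.4881, -0.1696, 0.2835]
ee_rot: [0.019, 1.0, 0.0, -0.001]
ft_force: [-0.7, 0.1, -0.7]
grip_width: 1.005
grasp_force: 0.0
```

Call:
{"name": "arm_command", "arguments": {"plan": [{"dp": [0,0,0],"spin": 0},{"dp": [0,0,0],"spin": 0},{"dp": [0,0,0],"spin": 0},{"dp": [0,0,0],"spin": 0},{"dp": [0,0,0],"spin": 0}], "grip": 1, "newtons": 115}}

```text
clock: 4.6
position: [0.4888, -0.1703, 0.2857]
ee_rot: [0.019, 1.0, 0.0, 0.001]
ft_force: [-0.2, 0.1, 6.3]
grip_width: 0.315
grasp_force: 112.7
```

Call:
{"name": "arm_command", "arguments": {"plan": [{"dp": [0,0,0],"spin": 0},{"dp": [0,0,0],"spin": 0},{"dp": [0,0,0],"spin": 0},{"dp": [0,0,0],"spin": 0},{"dp": [0,0,0],"spin": 0}]}}

```text
clock: 5.1
position: [0.4889, -0.1703, 0.2857]
ee_rot: [0.019, 1.0, 0.0, 0.001]
ft_force: [-0.6, 0.3, 5.7]
grip_width: 0.313
grasp_force: 112.7
```

Call:
{"name": "arm_command", "arguments": {"plan": [{"dp": [0,0,-10],"spin": 0},{"dp": [0,0,-15],"spin": 0},{"dp": [0,0,-15],"spin": 0},{"dp": [0,0,-30],"spin": 0},{"dp": [0,0,-30],"spin": 0}]}}

```text
clock: 5.6
position: [0.488, -0.1702, 0.3859]
ee_rot: [0.02, 1.0, 0.0, -0.001]
ft_force: [-0.2, 0.2, -1.9]
grip_width: 0.314
grasp_force: 113.1
```

Run:
```python
from h import *
o=manip.get_obs(); print(o["position"],o["ee_rot"],o["ft_force"],o["torque"])
p=o["position"]; b=viewer.camera("scene")
f=lambda im,x,y,w,h,s:cv2.resize(im[y:y+h,x:x+w],None,fx=s,fy=s,interpolation=cv2.INTER_CUBIC)
cv2.imwrite("pics/g2.png",f(b,315,150,80,100,6))
# predicted axis if upright: foot, collar
for h in(0,.06,.09,.147):
    q=proj("scene",[p[0],p[1],p[2]-.2775+h]); print(h,q,(q-[315,150])*6)
```

```text
[ 0.48802968 -0.17020307  0.38588702] [ 1.95697259e-02  9.99808350e-01  5.44849216e-06 -5.38233735e-04] [-0.19931819  0.16521375 -1.92056814] [ 0.01945126 -0.0958321  -0.03788804]
0 [352.92697935 212.71799661] [227.56187609 376.30797966]
0.06 [354.27102421 191.38947814] [235.62614523 248.33686883]
0.09 [354.96537802 180.37084422] [239.79226815 182.22506533]
0.147 [356.3279396  158.74848573] [247.96763761  52.49091436]
```

View pics/g2.png

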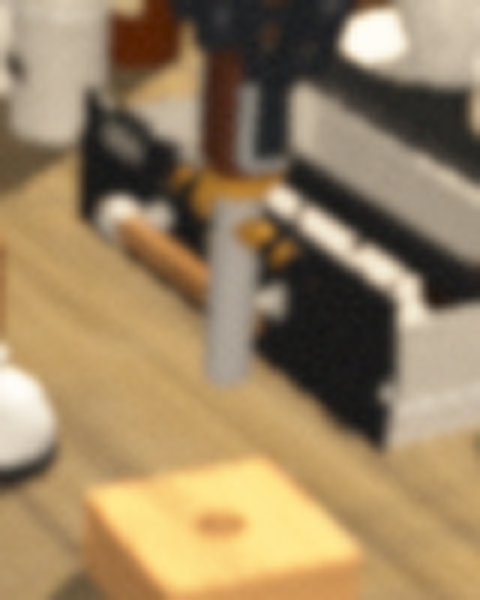

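The scene crop shows the post held upright: the foot is at (227,380), within a pixel of where an upright post would project, and the rest's hole is empty at (220,522). Next I go to the dock.

Call:
{"name": "arm_command", "arguments": {"plan": [{"dp": [3.3,43.2,0],"spin": 0},{"dp": [3.3,43.2,0],"spin": 0},{"dp": [3.3,43.2,0],"spin": 0},{"dp": [3.3,43.2,0],"spin": 0},{"dp": [3.3,43.2,0],"spin": 0}]}}

```text
clock: 6.15
position: [0.4798, 0.0478, 0.3852]
ee_rot: [0.02, 1.0, 0.0, 0.0]
ft_force: [0.9, 0.6, -1.7]
grip_width: 0.312
grasp_force: 113.6
```

Call:
{"name": "arm_command", "arguments": {"plan": [{"dp": [3.3,43.2,0],"spin": 0},{"dp": [3.3,43.2,0],"spin": 0},{"dp": [3.3,43.2,0],"spin": 0},{"dp": [0,0,0],"spin": 0.107},{"dp": [0,0,0],"spin": 0.107}]}}

```text
clock: 6.65
position: [0.475, 0.1776, 0.3847]
ee_rot: [0.127, 0.992, -0.0, -0.0]
ft_force: [-0.6, -0.7, -1.5]
grip_width: 0.316
grasp_force: 113.7
```

Call:
{"name": "arm_command", "arguments": {"plan": [{"dp": [0,0,15],"spin": 0},{"dp": [0,0,10],"spin": 0},{"dp": [0,0,0],"spin": 0},{"dp": [0,0,0],"spin": 0},{"dp": [0,0,0],"spin": 0}]}}

```text
clock: 7.15
position: [0.4757, 0.1762, 0.3603]
ee_rot: [0.126, 0.992, 0.0, 0.0]
ft_force: [0.0, 0.9, -1.1]
grip_width: 0.314
grasp_force: 113.8
```

Run:
```python
from h import *
o=manip.get_obs(); print(o["position"],o["ee_rot"],o["ft_force"],o["torque"])
p=o["position"]; b=viewer.camera("scene")
f=lambda im,x,y,w,h,s:cv2.resize(im[y:y+h,x:x+w],None,fx=s,fy=s,interpolation=cv2.INTER_CUBIC)
cv2.imwrite("pics/g3.png",f(b,255,120,80,100,6))
for h in(0,.06,.09,.147):
    q=proj("scene",[p[0],p[1],p[2]-.2777+h]); print(h,q,(q-[255,120])*6)
q=proj("scene",[.4746,.177,.053]); print((q-[255,120])*6)
m=Ro.from_quat(o["ee_rot"]).as_matrix(); print(m, m.T@(np.array([.4746,.177,p[2]])-p)*1e3)
```

```text
[0.47565513 0.17615221 0.36029575] [1.26054893e-01 9.92023192e-01 2.34522451e-04 3.07924807e-04] [ 0.04215716  0.90066957 -1.08038757] [-0.02578318 -0.05262863  0.01570291]
0 [293.06526134 175.44087519] [228.39156802 332.64525114]
0.06 [293.09120856 157.72331081] [228.54725136 226.33986488]
0.09 [293.10452633 148.62952857] [228.62715796 171.77717142]
0.147 [293.13049004 130.90070488] [228.78294023  65.40422929]
[225.86883519 383.48402268]
[[-9.68220138e-01  2.50098610e-01  6.70062505e-04]
 [ 2.50098899e-01  9.68220218e-01  3.87672563e-04]
 [-5.51811695e-04  5.42934277e-04 -9.99999700e-01]] [ 1.23363240e+00  5.56965118e-01 -3.78337444e-04]
```

View pics/g3.png

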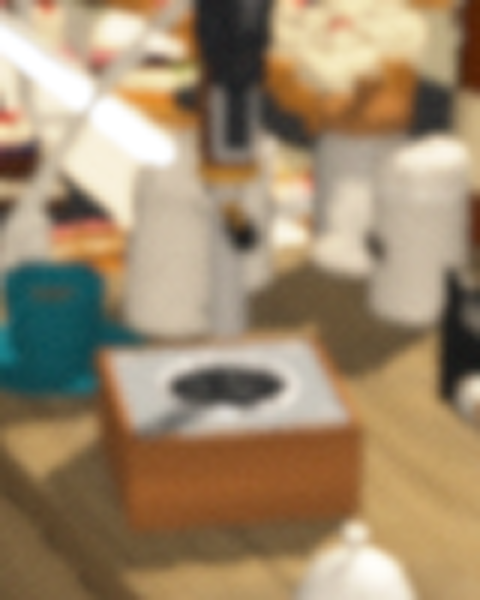

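The post hangs upright over the dock, with its foot at (228,333) and the opening's centre at (227,383). Next I descend and probe the deck.

Call:
{"name": "arm_command", "arguments": {"plan": [{"dp": [1,0.5,15],"spin": 0},{"dp": [0,0,15],"spin": 0},{"dp": [0,0,13],"spin": 0},{"dp": [0,0,0],"spin": 0},{"dp": [0,0,0],"spin": 0}]}}

```text
clock: 7.7
position: [0.4748, 0.1769, 0.317]
ee_rot: [0.126, 0.992, 0.0, 0.0]
ft_force: [0.7, 0.1, -2.3]
grip_width: 0.318
grasp_force: 113.8
```

Call:
{"name": "arm_command", "arguments": {"plan": [{"dp": [0,0,3],"spin": 0},{"dp": [0,0,2],"spin": 0},{"dp": [0,0,1],"spin": 0},{"dp": [0,0,1],"spin": 0},{"dp": [0,0,0],"spin": 0}]}}

```text
clock: 8.2
position: [0.4746, 0.1769, 0.3097]
ee_rot: [0.126, 0.992, 0.0, -0.0]
ft_force: [-0.4, 0.8, -2.1]
grip_width: 0.315
grasp_force: 113.8
```

Call:
{"name": "arm_command", "arguments": {"plan": [{"dp": [0,0,1],"spin": 0},{"dp": [0,0,1],"spin": 0},{"dp": [0,0,1],"spin": 0},{"dp": [0,0,0],"spin": 0},{"dp": [0,0,0],"spin": 0}]}}

```text
clock: 8.7
position: [0.4746, 0.1767, 0.3065]
ee_rot: [0.126, 0.992, -0.0, -0.0]
ft_force: [-0.9, -1.9, -2.0]
grip_width: 0.315
grasp_force: 113.8
```

Call:
{"name": "arm_command", "arguments": {"plan": [{"dp": [0,0,1],"spin": 0},{"dp": [0,0,1],"spin": 0},{"dp": [0,0,1],"spin": 0},{"dp": [0,0,0],"spin": 0},{"dp": [0,0,0],"spin": 0}]}}

```text
clock: 9.2
position: [0.4746, 0.1767, 0.3035]
ee_rot: [0.126, 0.992, -0.0, -0.0]
ft_force: [-0.0, -3.4, -1.9]
grip_width: 0.313
grasp_force: 113.9
```

The foot is already below deck level, with a light side push along −y, so it is in the socket. I'll ease it by 0.5 mm and go on down.

Call:
{"name": "arm_command", "arguments": {"plan": [{"dp": [0,-0.5,2],"spin": 0},{"dp": [0,0,2],"spin": 0},{"dp": [0,0,2],"spin": 0},{"dp": [0,0,2],"spin": 0},{"dp": [0,0,0],"spin": 0}]}}

```text
clock: 9.7
position: [0.4744, 0.1765, 0.2953]
ee_rot: [0.126, 0.992, -0.0, -0.0]
ft_force: [1.1, -1.6, -3.5]
grip_width: 0.317
grasp_force: 113.9
```

Call:
{"name": "arm_command", "arguments": {"plan": [{"dp": [0,-0.3,3],"spin": 0},{"dp": [0,0,3],"spin": 0},{"dp": [0,0,2],"spin": 0},{"dp": [0,0,2],"spin": 0},{"dp": [0,0,0],"spin": 0}]}}

```text
clock: 10.2
position: [0.4743, 0.1763, 0.2854]
ee_rot: [0.126, 0.992, 0.0, -0.0]
ft_force: [0.8, -0.3, -1.5]
grip_width: 0.314
grasp_force: 113.9
```

Call:
{"name": "arm_command", "arguments": {"plan": [{"dp": [0,0,1],"spin": 0},{"dp": [0,0,1],"spin": 0},{"dp": [0,0,1],"spin": 0},{"dp": [0,0,0.5],"spin": 0},{"dp": [0,0,0],"spin": 0}]}}

```text
clock: 10.7
position: [0.4744, 0.1762, 0.2822]
ee_rot: [0.126, 0.992, 0.0, 0.0]
ft_force: [0.3, 0.1, -1.2]
grip_width: 0.317
grasp_force: 113.9
```

Call:
{"name": "arm_command", "arguments": {"plan": [{"dp": [0,0,0.5],"spin": 0},{"dp": [0,0,0.5],"spin": 0},{"dp": [0,0,0.5],"spin": 0},{"dp": [0,0,0.5],"spin": 0},{"dp": [0,0,0],"spin": 0}]}}

```text
clock: 11.2
position: [0.4748, 0.1761, 0.2816]
ee_rot: [0.126, 0.992, 0.0, 0.0]
ft_force: [-4.5, -3.1, 13.7]
grip_width: 0.313
grasp_force: 116.2
```

The force rose at TCP z = 0.2816, where the socket bottom should stop it (0.2817). The post is seated, so I release it and rise.

Call:
{"name": "arm_command", "arguments": {"plan": [{"dp": [0,0,-0.8],"spin": 0},{"dp": [0,0,0],"spin": 0},{"dp": [0,0,0],"spin": 0},{"dp": [0,0,0],"spin": 0},{"dp": [0,0,0],"spin": 0}]}}

```text
clock: 11.7
position: [0.4746, 0.1762, 0.2816]
ee_rot: [0.126, 0.992, 0.0, 0.0]
ft_force: [-2.8, -1.8, 8.0]
grip_width: 0.315
grasp_force: 114.9
```

Call:
{"name": "arm_command", "arguments": {"plan": [{"dp": [0,0,0],"spin": 0},{"dp": [0,0,0],"spin": 0},{"dp": [0,0,0],"spin": 0},{"dp": [0,0,0],"spin": 0},{"dp": [0,0,0],"spin": 0}], "grip": -1}}

```text
clock: 12.2
position: [0.4744, 0.1762, 0.2809]
ee_rot: [0.126, 0.992, 0.0, -0.0]
ft_force: [0.2, -0.2, 0.3]
grip_width: 1.0
grasp_force: 0.0
```

Call:
{"name": "arm_command", "arguments": {"plan": [{"dp": [0,0,0],"spin": 0},{"dp": [0,0,0],"spin": 0},{"dp": [0,0,-10],"spin": 0},{"dp": [0,0,-15],"spin": 0},{"dp": [0,0,-20],"spin": 0}]}}

```text
clock: 12.7
position: [0.4743, 0.176, 0.3266]
ee_rot: [0.126, 0.992, -0.0, -0.0]
ft_force: [-0.1, -0.7, 0.2]
grip_width: 1.003
grasp_force: 0.0
```

Call:
{"name": "arm_command", "arguments": {"plan": [{"dp": [0,0,-30],"spin": 0},{"dp": [0,0,-30],"spin": 0},{"dp": [0,0,-30],"spin": 0},{"dp": [0,0,0],"spin": 0},{"dp": [0,0,0],"spin": 0}]}}

```text
clock: 13.2
position: [0.4745, 0.176, 0.4169]
ee_rot: [0.126, 0.992, 0.001, 0.001]
ft_force: [-0.1, -0.5, -0.1]
grip_width: 0.997
grasp_force: 0.0
```

Run:
```python
from h import *
o=manip.get_obs(); print(o["position"],o["ft_force"],o["grip_width"])
b=viewer.camera("scene")
cv2.imwrite("pics/g4.png",cv2.resize(b[120:240,230:350],None,fx=5,fy=5,interpolation=cv2.INTER_CUBIC))
for h in(.053,.094,.151): print(h,(proj("scene",[.4746,.1762,h])-[230,120])*5)
```

```text
[0.47446074 0.17604824 0.41688139] [-0.0926968  -0.51990079 -0.07626523] 0.9971877042773765
0.053 [313.73330002 320.02437255]
0.094 [313.80191609 260.82594876]
0.151 [313.90004799 176.16279281]
```

View pics/g4.png

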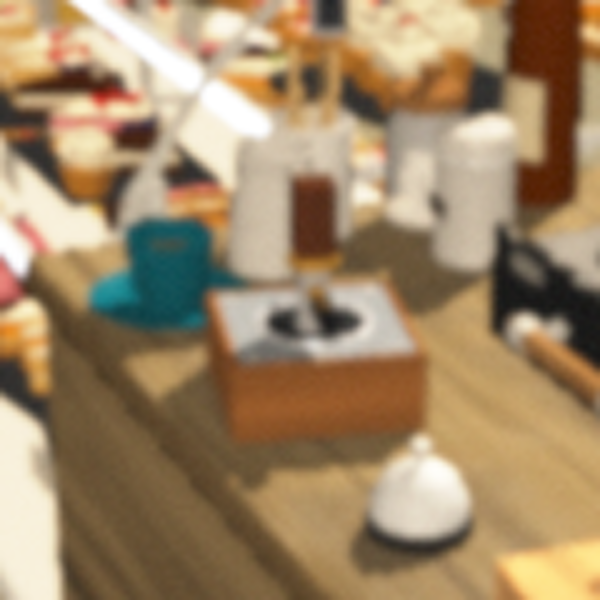

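The post stands upright in the dock. Its top is at (314,176) and its collar at (314,262), matching the positions expected for a fully seated post. The bell and cup have not moved.

```bash
python3 -c "
from workcell import manip
print(manip.hand_in())"
```

```text
the job is handed in; nothing more can be done
None
```

The post is plugged upright and fully home in the dock's socket, released, and handed in at about 13 s of the 61 s limit; the arm passed near none of the bystanders, though I only checked the bell and the cup and saucer in the final picture.

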